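Level measure of spacers

TASK

Take the measuring scoop by its fin, lay it in the near end of the grey tray and push it flat along the floor, right under the heap of spacers, so that it is heaped full. Let go there, take the scoop by the tab that now sticks out beneath the steel strike bar, and draw it flat out under the bar onto the apron until the pan is wholly past the bar, so that the bar strikes off the excess into the bin: three spacers lie level in the scoop, along the fence, and the other two in the bin. Leave everything else on the worktop alone.

Things in the scene. Friction and masses are not known exactly. Their poses are not given: they have to be found in the camera images.
- station: Grey dispensing tray fixed to the worktop: a bin with an apron on the robot's right. Origin on the worktop; x is the scooping direction (about away from the robot), y across to the left. In mm in this frame (as in the next three entries): floor at z 30, on a solid plinth. Far wall with inner face at x 70, 55 high in the bin, going on along the apron as a fence 15 high.
- bin_floor (a point): Middle of the bin's floor, at (-40, 0, 30) of the tray, same axes. The bin floor covers tray x -140..78, y -66..76. Left wall: inner face y 70, 42 high for x > 0, else an 8 high sill. Near edge: 8 high sill at x -140..-134. Towards the apron it is open but for the strike bar.
- apron (a point): Middle of the apron, at (30, -155, 30) of the tray, same axes: flat floor, level with the bin's, over tray x -72..78, y -240..-66, open to the near side. The filled scoop ends here.
- strike_bar (a point): Middle of the lower edge of the steel strike bar, at (7, -58, 56) of the tray, same axes. It runs from its near end at tray x -64 to the far wall, y -62..-54, z 56..82, open underneath: 26 clear over the floor. From its near end a steel guard rail runs over the near edge of the apron: x -64..-56, y -172..-58, z 56..68, on a post at y -172..-164; the scoop passes beneath both, fingers do not.
- scoop_pan (a point): Loose aluminium measuring scoop, 0.22 kg: middle of its pan, 11 mm over the underside; x to the open lip, y across, z up. In mm from here: lip edge x 35, bevelled from x 27; floor 2 thick; back wall x -34..-31, top 11 up; cheeks at y +-39..42, top 4 up. Three spacers side by side fill it and pass under the bar (4 to spare) if it slides flat; more on top do not pass.
- scoop_fin (a point): Middle of the scoop's fin, an upright black plate behind the back wall: 10 thick (y), 32 long (x), 22 high, down to the underside; axes as the scoop's; at (-50, 15, 0) mm from the pan point. With the lip 0 to 4 mm from the far wall the pan is fully under the heap. Fingers on the fin are then stopped by the strike bar if the scoop goes sideways.
- scoop_tab (a point): Grip place on the scoop's tab, an upright black plate on the pan's -y side: 10 thick (x), 88 long (y, -42 to -130 of the pan point), 22 high, down to the underside; axes as the scoop's; at (-26, -108, 0) mm from the pan point. Laid in with the pan point at tray x -56 it clears the guard rail; pushed home it lies under the bar and sticks out over the apron.
- spacer_0_mid (a point): Centre of a round white spacer, 20 mm in diameter, 60 mm long (axis = its y), 45 g, smooth (friction 0.3). At the start one of three lying side by side on the bin floor against the far wall, axes across the tray.
- spacer_1_mid (a point): Centre of a round white spacer, 20 mm in diameter, 60 mm long (axis = its y), 45 g, smooth (friction 0.3). At the start one of three lying side by side on the bin floor against the far wall, axes across the tray.
- spacer_2_mid (a point): Centre of a round white spacer, 20 mm in diameter, 60 mm long (axis = its y), 45 g, smooth (friction 0.3). At the start one of three lying side by side on the bin floor against the far wall, axes across the tray.
- spacer_3_mid (a point): Centre of a round white spacer, 20 mm in diameter, 60 mm long (axis = its y), 45 g, smooth (friction 0.3). At the start one of two lying on top of the three, in the grooves between them.
- spacer_4_mid (a point): Centre of a round white spacer, 20 mm in diameter, 60 mm long (axis = its y), 45 g, smooth (friction 0.3). At the start one of two lying on top of the three, in the grooves between them.
- by_multimeter: Bystander: a yellow and black multimeter, 165 x 82 x 50 mm; origin under its middle. To be left alone.
- by_solder_reel: Bystander: a white reel of solder wire, 54 across, 40 high mm; origin under its middle. To be left alone.
- by_tape_amber: Bystander: a roll of amber tape, 92 across, 18 high mm; origin under its middle. To be left alone.
- by_wool_cup: Bystander: a black cup of brass wool, 66 across, 48 high mm; origin under its middle. To be left alone.
- by_ipa_bottle: Bystander: a clear bottle with a blue cap and thin spout, 52 across, 170 high mm; origin under its middle. To be left alone.
- by_sticky_notes: Bystander: a yellow pad of sticky notes, 76 x 76 x 15 mm; origin under its middle. To be left alone.
- by_bottle_blue: Bystander: a blue bottle with a white cap, 44 across, 98 high mm; origin under its middle. To be left alone.

How it is judged:
By the outcome, as a careful person would: the job done as asked, in the order asked, and still so for the second after the job is handed in, with the robot touching nothing.
It also fails if it takes over 48 s, if anything falls off the work surface, if the arm or the gripper's body presses on something with over 40 N, if the wrist force passes 120 N, or if a joint passes its speed limit or range.

ROBOT

A 6-joint arm with a two-finger parallel gripper is mounted at the origin on a cart in front of the work surface, level with it; the furniture and walls round the work are solid. World frame = base frame: x ahead of the robot, y to its left, z up, the work surface at z = 0. Lengths are in m, angles in rad, forces in N, time in s.
With the tool pointing down it reaches from about 0.375 to 0.925 m from the base axis. Payload 5.7 kg.
Tool frame: the origin (TCP) lies at the very end of the fingers, on their centre line; the grasp point (between the pads) lies 19 mm behind it; z points along the fingers, y is the line along which they close (so a half turn about z gives the same grasp; the last joint's range is limited). The gripper opens to 85 mm and grips with 20 to 120 N. Pads are 22 mm wide; open, the fingers measure 114 mm over their backs; the gripper's body (76 mm by 85 mm) begins 54 mm behind the grasp point. The pads swing forward as they close: fully open they stand 13 mm farther back than shut.
Start: joints at [-1.437, 0.359, 1.51, -0, 1.272, -0.115], TCP at [0.148, -0.581, 0.231] pointing down, gripper open.
Joint ranges: [-2.97, 2.97], [-1.01, 2.36], [0.21, 2.38], [-0.96, 4.11], [0.2, 2.71], [-2.98, 2.98]. Speed limits (rad/s): [2.39, 2.39, 3.14, 3.14, 3.14, 3.14].

INTERFACE

Orientations are given as a unit quaternion [x, y, z, w].
In Python, from bench import monitor, viewer, order gives the robot as it stands.
- The arm moves only by the shell command python3 -m handwheel 'ROWS' [FORCE]. ROWS is JSON, a list that holds one entry, the list of rows, each a list of 7 numbers: the shift along the tool's x, y, z as a fraction of full scale, then the turn, a rotation vector about the tool's x, y, z as a fraction of full scale, then the gripper command: -1 is fully open, 1 is shut, values between are in proportion. A call has 1 to 20 rows; each row shifts and turns the commanded pose from where the row before left it, along the tool's axes as they then stand; what a row does not reach is not made up. Full scale, the value 1, is 200 mm for a shift and 45 degrees for a turn. A row lasts 1/10 s, in which the tool goes at most 50 mm and 8.59 degrees, less where a joint would pass 70% of its speed; a pose out of reach is approached as far as the arm can. A call with a number of a shift or a turn outside -1 to 1 is refused whole. A call with a gripper value outside its range is refused whole. The fingers move at their own pace and stop on an object; FORCE is the grip in N (left out, the last holds). Time passes only in rows, so rows that do not move let the fingers close. It gives the time, the measured TCP pose, the force, the opening and the grip force at its end, in the units of the state.
- monitor.get_obs(): the state, without advancing time (a new reading comes with each control period).
- viewer.grab_frame(name): name is "side" or "top" or "wrist"; returns (picture, depth): 480x640x3 uint8, blue, green, red; 480x640 float32, m along the optical axis (not along the pixel's ray), 0 where there is no reading.
- viewer.calibration(name): a dict with "camera_matrix" (3x3 intrinsics, pixels), "extrinsics" (4x4, takes a point from camera to world coordinates); the wrist camera has in their place "tool_from_camera" (4x4, takes a point from camera to tool coordinates, whose origin is the TCP and whose axes are the flange's). Camera axes: x right, y down, z forward; pixel columns grow to the right and rows downward; lengths in m; the calibration is good to about 2 mm. A picture is of the moment at which its call begins: read the wrist's pose just before it. calibration takes no time and is no camera call.
- order.close_job(): hands the job in; it is judged then, once.
Trained networks look in the newest picture that a camera, given by its name, has taken for a name from the list of things; names that differ only in an ending like _2 or _b are one class to them, and where a whole thing is asked for, a point or a joint stands for the part that bears it (a point fixed in the world has none). Each returns a list of dicts, best first, with "p" (0 to 1); they miss things now and then, are a little off and sometimes report something else, mostly with a low value. They report only what shows in the picture. A call takes as long as a camera call.
- viewer.boxes_of(name, camera): "point" ([column, row] in pixels, amid what is visible of it).
- viewer.trace(name, camera): "mask" (480x640 bool, what is visible of it) and "point" ([column, row] in pixels, amid what is visible of it).
The state is a dict: "clock": time; "qpos": joint angles; "qvel": joint speeds; "joint_torque": joint torques, N m; "tool_pos": TCP position; "orientation": TCP orientation; "ft_force": force on the tool from outside, world axes, zero at the start; "ft_torque": the same for the moment, N m; "opening": opening from 0.0 (shut) to 1.0 (fully open); "grasp_force": force on a finger pad.
Only numpy, scipy, OpenCV 4.12 (cv2) and the standard library are available. Lean on these libraries where they do the work, as an engineer would, in place of code of your own. Each camera call takes 0.05 s, during which the arm holds its last target. There are 200 camera calls.

## Working session

There is one attempt and no reset: what is moved stays moved. The work goes in short steps, Python scripts to look and compute and a shell command to move; the robot and the scene stay as the last step left them, time stands still between calls to the robot, and variables do not carry over. Pictures are saved under pics/ and viewed, at most 10 in all, crops included, and the job is handed in when it is done.

```bash
mkdir -p pics; cat > h.py <<'E'
import numpy as np, cv2
from bench import monitor, viewer, order
from scipy.spatial.transform import Rotation as R
def ext(cam):
    c=viewer.calibration(cam)
    if cam!='wrist': return np.array(c['camera_matrix']),np.array(c['extrinsics'])
    o=monitor.get_obs(); T=np.eye(4); T[:3,:3]=R.from_quat(o['orientation']).as_matrix(); T[:3,3]=o['tool_pos']
    return np.array(c['camera_matrix']),T@np.array(c['tool_from_camera'])
def cloud(cam):
    K,E=ext(cam); im,d=viewer.grab_frame(cam)
    v,u=np.mgrid[:480,:640]
    P=np.stack([(u-K[0,2])/K[0,0]*d,(v-K[1,2])/K[1,1]*d,d],-1)@E[:3,:3].T+E[:3,3]
    P[d==0]=np.nan
    return im,P
def at(P,pt,r=2):
    u,v=map(int,np.round(pt)); return np.nanmedian(P[max(v-r,0):v+r+1,max(u-r,0):u+r+1].reshape(-1,3),0)
E
python3 - <<'E'
from h import *
np.set_printoptions(precision=4,suppress=True)
o=monitor.get_obs(); print(o['clock'],o['orientation'],o['tool_pos'])
for cam in ['top','side']:
    im,P=cloud(cam); cv2.imwrite(f'pics/{cam}0.png',im); np.save(cam+'0.npy',P)
    for n in ['scoop_pan','scoop_fin','scoop_tab','bin_floor','apron','strike_bar','spacer_0_mid','station']:
        for r in viewer.boxes_of(n,cam)[:3 if 'spacer' in n else 1]:
            print(cam,n,np.round(r['p'],2),r['point'],at(P,r['point']))
E
```

```text
0.0 [ 0.9923  0.1241 -0.     -0.0009] [ 0.1477 -0.5808  0.2305]
top scoop_pan 0.57 [286.6, 281.6] [ 0.4134  0.0266 -0.0001]
top scoop_fin 0.69 [287.7, 286.9] [ 0.3991  0.0238 -0.0006]
top scoop_tab 0.85 [285.4, 282.5] [ 0.4134  0.0321 -0.0001]
top bin_floor 0.69 [400.1, 248.4] [ 0.5009 -0.29    0.0761]
top apron 0.94 [400.8, 247.2] [ 0.5041 -0.2909  0.0756]
top strike_bar 0.64 [402.6, 250.1] [ 0.497  -0.304   0.0307]
top spacer_0_mid 0.37 [381.3, 217.6] [ 0.5891 -0.2405  0.0508]
top station 0.93 [401.7, 249.2] [ 0.4997 -0.2931  0.0782]
side scoop_pan 0.6 [280.6, 236.7] [0.4034 0.0302 0.003 ]
side scoop_fin 0.91 [284.2, 235.8] [0.4152 0.0353 0.0047]
side scoop_tab 0.84 [281.7, 241.9] [0.4111 0.0094 0.0041]
side bin_floor 0.59 [293.3, 322.9] [ 0.5063 -0.3054  0.0314]
side apron 0.58 [293.6, 322.6] [ 0.51   -0.3046  0.0314]
side strike_bar 0.74 [305.4, 303.9] [ 0.5369 -0.2376  0.0492]
side spacer_0_mid 0.51 [290.3, 326.0] [ 0.498  -0.3158  0.0295]
side spacer_0_mid 0.39 [317.7, 304.8] [ 0.5804 -0.2376  0.0526]
side station 0.87 [289.6, 323.7] [ 0.4967 -0.3083  0.0297]
```

View pics/top0.png

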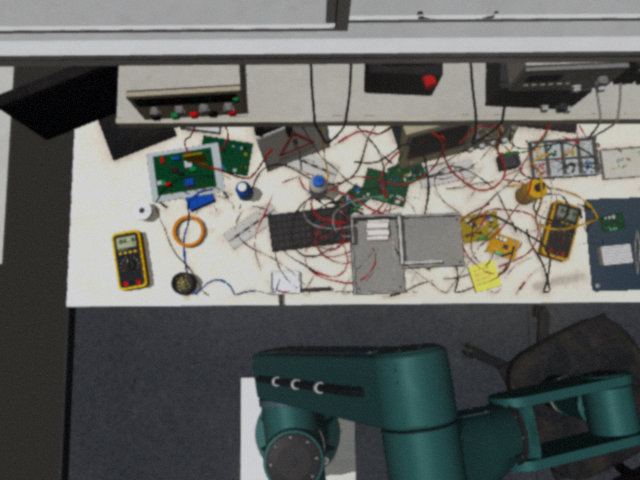

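View pics/side0.png

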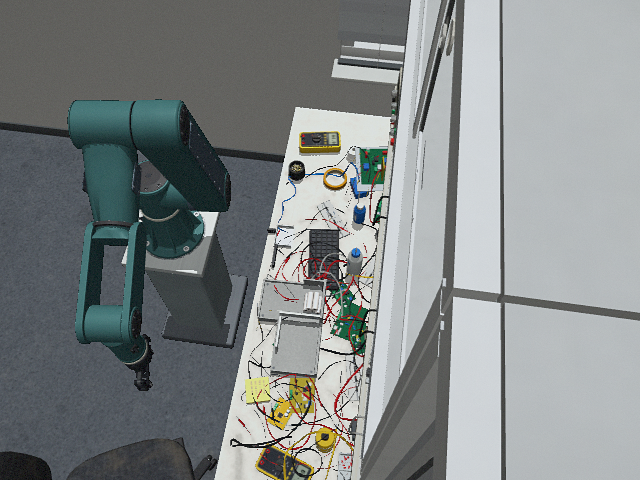

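The top view shows the tray at about columns 352-462, rows 213-293, with the spacers at (377,230). The scoop's pan is near (286,281), and its tab points right to about (330,290). I'll move the wrist camera over for a closer look.

```bash
python3 -m handwheel '[[[0,0,0,0,0,0.158,-1],[0,0,0,0,0,0.158,-1],[0.115,-0.192,-0.065,0,0,0,-1],[0.115,-0.192,-0.065,0,0,0,-1],[0.115,-0.192,-0.065,0,0,0,-1],[0.115,-0.192,-0.065,0,0,0,-1],[0.115,-0.192,-0.065,0,0,0,-1],[0.115,-0.192,-0.065,0,0,0,-1],[0.115,-0.192,-0.065,0,0,0,-1],[0.115,-0.192,-0.065,0,0,0,-1],[0.115,-0.192,-0.065,0,0,0,-1],[0.115,-0.192,-0.065,0,0,0,-1],[0.115,-0.192,-0.065,0,0,0,-1],[0.115,-0.192,-0.065,0,0,0,-1],[0.115,-0.192,-0.065,0,0,0,-1]]]'
python3 - <<'E'
from h import *
np.set_printoptions(precision=4,suppress=True)
o=monitor.get_obs(); print(o['clock'],o['orientation'],o['tool_pos'])
cam='wrist'
print(np.array(viewer.calibration(cam)['tool_from_camera']))
im,P=cloud(cam); cv2.imwrite(f'pics/{cam}0.png',im); np.save(cam+'0.npy',P)
for n in ['scoop_pan','scoop_fin','scoop_tab','bin_floor','apron','strike_bar','spacer_0_mid','station']:
    for r in viewer.boxes_of(n,cam)[:3 if 'spacer' in n else 1]:
        print(cam,n,np.round(r['p'],2),r['point'],at(P,r['point']))
E
```

```text
clock: 2.4
tool_pos: [0.447, -0.0803, 0.4012]
orientation: [1.0, 0.0, 0.0, 0.0]
ft_force: [0.6, -0.9, 0.0]
opening: 1.0
grasp_force: 0.0
2.4 [1.     0.0003 0.0004 0.0002] [ 0.447  -0.0803  0.4012]
[[-0.0002 -0.9663 -0.2576  0.0653]
 [ 1.      0.0001 -0.0013 -0.    ]
 [ 0.0013 -0.2576  0.9663 -0.1425]
 [ 0.      0.      0.      1.    ]]
wrist scoop_pan 0.88 [233.9, 212.3] [0.4049 0.0322 0.0018]
wrist scoop_fin 0.59 [233.9, 212.1] [0.4049 0.0322 0.0018]
wrist bin_floor 0.58 [441.1, 70.0] [ 0.5833 -0.2286  0.0491]
wrist apron 0.78 [487.8, 135.0] [ 0.5099 -0.2838  0.0697]
wrist strike_bar 0.91 [487.5, 134.9] [ 0.5099 -0.2838  0.0697]
wrist spacer_0_mid 0.65 [439.8, 71.9] [ 0.5811 -0.2262  0.0502]
wrist station 0.72 [488.3, 130.6] [ 0.5144 -0.2837  0.0674]
```

View pics/wrist0.png

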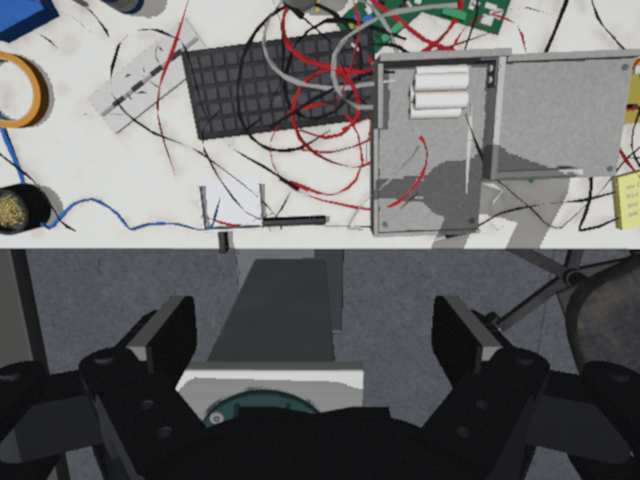

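```bash
cat > fit.py <<'E'
from h import *
from scipy.spatial import cKDTree
from scipy.optimize import minimize
def rect(x0,x1,y0,y1,s=0.002):
    return np.stack(np.meshgrid(np.arange(x0,x1+1e-9,s*1000),np.arange(y0,y1+1e-9,s*1000)),-1).reshape(-1,2)/1000
SC=np.vstack([rect(-34,-31,-42,42),rect(-66,-34,10,20),rect(-31,-21,-130,-42)])
ST=[(np.vstack([rect(-64,70,-62,-54)]),.082),(rect(-64,-56,-172,-62),.068),(rect(70,78,-66,76),.085),(rect(0,78,70,76),.072),(rect(70,78,-240,-66),.045),(rect(-140,-134,-66,76),.038)]
def fit(parts,x0):
    # parts: (template pts, observed pts)
    def c(p):
        th=p[2]; M=np.array([[np.cos(th),-np.sin(th)],[np.sin(th),np.cos(th)]]); s=0
        for t,o in parts:
            if len(o)<15: continue
            q=t@M.T+p[:2]
            s+=np.minimum(cKDTree(q).query(o)[0],.012).mean()+np.minimum(cKDTree(o).query(q)[0],.012).mean()
        return s*1000
    best=min((minimize(c,np.array(x0)+[0,0,d],method='Nelder-Mead',options=dict(initial_simplex=np.array(x0)+[0,0,d]+np.array([[0,0,0],[.02,0,0],[0,.02,0],[0,0,.1]]),xatol=1e-5,fatol=1e-4)) for d in (-.1,0,.1)),key=lambda r:r.fun)
    return best.x,best.fun
def sel(P,x,y,z):
    Q=P.reshape(-1,3); m=(Q[:,0]>x[0])&(Q[:,0]<x[1])&(Q[:,1]>y[0])&(Q[:,1]<y[1])&(Q[:,2]>z[0])&(Q[:,2]<z[1]); return Q[m]
E
python3 - <<'E'
from fit import *
np.set_printoptions(precision=4,suppress=True)
for cam in ['wrist','top','side']:
    P=np.load(cam+'0.npy')
    o=sel(P,(.3,.5),(-.12,.1),(.014,.03)); 
    print(cam,len(o),np.median(o,0),np.median(sel(P,(.4,.5),(.05,.15),(-.01,.01)),0))
    if len(o)>30: print(' scoop',*fit([(SC,o[:,:2])],(.405,.03,0)))
    parts=[(t,sel(P,(.35,.75),(-.5,-.1),(z-.005,z+.005))[:,:2]) for t,z in ST]
    print([len(b) for a,b in parts])
    print(' station',*fit(parts,(.53,-.22,0)))
    S=sel(P,(.45,.65),(-.3,-.15),(.06,.085)); print(' floor z',np.median(sel(P,(.42,.5),(-.24,-.18),(.01,.05)),0))
E
```

```text
wrist 1650 [ 0.3975 -0.0133  0.0205] [0.4519 0.1018 0.0004]
 scoop [0.4172 0.035  0.0352] 6.190634690008102
[2343, 3053, 2097, 1736, 2592, 3045]
 station [ 0.5202 -0.2291  0.04  ] 52.443102544989365
 floor z [ 0.4618 -0.2096  0.03  ]
top 301 [ 0.3946 -0.0223  0.0191] [ 0.4487  0.1013 -0.0011]
 scoop [0.415  0.0325 0.0423] 6.671534543702992
[267, 396, 231, 276, 475, 1312]
 station [ 0.5186 -0.2312  0.0423] 62.39263919785695
 floor z [ 0.4583 -0.2096  0.0293]
side 224 [ 0.3982 -0.0163  0.0197] [0.45   0.1024 0.0009]
 scoop [0.4182 0.0311 0.0351] 7.88964746460419
[189, 280, 168, 218, 422, 1398]
 station [ 0.5215 -0.2305  0.034 ] 64.59302339673154
 floor z [ 0.4599 -0.2103  0.0309]
```

```bash
python3 -m handwheel '[[[0,0,0,0,0,-0.047,-1],[-0.055,-0.09,0.2,0,0,0,-1],[-0.055,-0.09,0.2,0,0,0,-1],[-0.055,-0.09,0.2,0,0,0,-1],[-0.055,-0.09,0.2,0,0,0,-1],[-0.055,-0.09,0.2,0,0,0,-1],[-0.055,-0.09,0.2,0,0,0,-1],[-0.055,-0.09,0.2,0,0,0,-0.4],[0,0,0,0,0,0,-0.4],[0,0,0,0,0,0,-0.4]]]' 40
python3 - <<'E'
from fit import *
np.set_printoptions(precision=4,suppress=True)
im,P=cloud('wrist'); cv2.imwrite('pics/wrist1.png',im); np.save('wrist1.npy',P)
o=sel(P,(.3,.5),(-.12,.1),(.014,.03)); print(len(o),monitor.get_obs()['tool_pos'],R.from_quat(monitor.get_obs()['orientation']).as_euler('xyz'))
p,f=fit([(SC,o[:,:2])],(.417,.033,.037)); print(p,f)
f=sel(P,(.34,.375),(.03,.065),(.012,.03)); print('fin',len(f),f.min(0),f.max(0),np.median(f,0))
W=np.load('wrist0.npy'); st=np.array([.5202,-.2291,.039]); M=R.from_euler('z',st[2]).as_matrix()[:2,:2]
for z in [(.036,.055),(.058,.074)]:
    s=sel(W,(.45,.65),(-.35,-.1),z); q=(s[:,:2]-st[:2])@M; m=(q[:,0]>0)&(q[:,0]<67)&(abs(q[:,1])<.048)&(q[:,0]<.067); q=q[m]; print('spacers',len(q),np.percentile(q,[1,50,99],axis=0))
E
```

```text
clock: 3.85
tool_pos: [0.3645, 0.0403, 0.1203]
orientation: [1.0, 0.019, -0.001, 0.0]
ft_force: [0.4, -0.5, 1.0]
opening: 0.697
grasp_force: 0.0
8481 [0.3663 0.04   0.1212] [ 3.1412 -0.0018  0.0368]
[0.4171 0.0355 0.0361] 6.501023446354088
fin 601 [0.3502 0.042  0.0128] [0.375  0.0531 0.0236] [0.363  0.0472 0.0217]
spacers 964 [[ 0.0028 -0.0451]
 [ 0.0186  0.0049]
 [ 0.0668  0.0331]]
spacers 1898 [[ 0.0198 -0.0277]
 [ 0.04    0.0026]
 [ 0.0587  0.0319]]
```

View pics/wrist1.png

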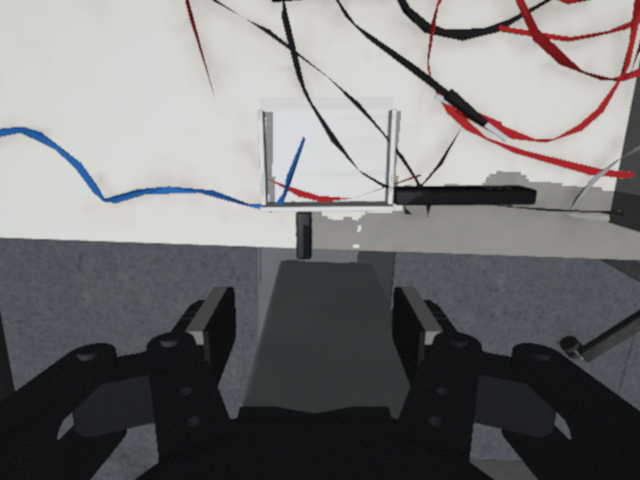

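The close view shows the fin at pixel (304,235), the pan at (329,160) and the tab from (397,195) to (535,195). Its measured centre is y 0.0475, with the top at 22 mm. I'll descend and grip.

```bash
python3 -m handwheel '[[[0.022,-0.036,0,0,0,0,-0.4],[0,0,0.195,0,0,0,-0.4],[0,0,0.195,0,0,0,-0.4],[0,0,0.18,0,0,0,-0.4],[0,0,0,0,0,0,-0.4],[0,0,0,0,0,0,-0.4]]]' 40
```

```text
clock: 4.5
tool_pos: [0.3704, 0.0481, 0.0068]
orientation: [1.0, 0.018, 0.0, -0.0]
ft_force: [0.0, -0.5, 0.0]
opening: 0.699
grasp_force: 0.0
```

```bash
python3 -m handwheel '[[[0,0,0.012,0,0,0,-0.4],[0,0,0,0,0,0,1],[0,0,0,0,0,0,1],[0,0,0,0,0,0,1],[0,0,0,0,0,0,1],[0,0,0,0,0,0,1],[0,0,0,0,0,0,1]]]' 70
```

```text
clock: 5.2
tool_pos: [0.3695, 0.0483, 0.0048]
orientation: [1.0, 0.019, 0.001, -0.0]
ft_force: [-1.3, 0.2, 14.7]
opening: 0.098
grasp_force: 68.6
```

```bash
python3 -m handwheel '[[[0,0,-0.1,0,0,0,1],[0,0,-0.125,0,0,0,1],[0,0,-0.125,0,0,0,1],[0.027,0.1,0,0,0,0,1],[0.027,0.19,0,0,0,0,1],[0.027,0.19,0,0,0,0,1],[0.027,0.19,0,0,0,0,1],[0.027,0.19,0,0,0,0,1],[0.027,0.19,0,0,0,0,1],[0.025,0.18,0,0,0,0,1],[0,0.1,0,0,0,0,1],[0,0,0,0,0,0,1],[0,0,0,0,0,0,1]]]'
python3 - <<'E'
from fit import *
np.set_printoptions(precision=4,suppress=True)
o=monitor.get_obs(); print(o['tool_pos'],R.from_quat(o['orientation']).as_euler('xyz'),o['opening'],o['ft_force'])
im,P=cloud('wrist'); cv2.imwrite('pics/wrist2.png',im); np.save('wrist2.npy',P)
tz=o['tool_pos'][2]-.0048
q=sel(P,(.35,.55),(-.4,-.15),(tz+.012,tz+.028)); print(len(q))
p,f=fit([(SC,q[:,:2])],(.464,-.23,.037)); print('scoop',p,f)
for n,b in [('tab',[(-.31,-.105),(-.42,-.39)]),]: pass
M=R.from_euler('z',p[2]).as_matrix()[:2,:2]; L=(q[:,:2]-p[:2])@M
for nm,m in [('tab far',(L[:,1]<-.09)&(abs(L[:,0]+.026)<.02)),('tab near',(L[:,1]>-.08)&(L[:,1]<-.05)&(abs(L[:,0]+.026)<.02)),('wall +y',(L[:,1]>.0)&(L[:,1]<.04)&(abs(L[:,0]+.032)<.005))]:
    print(nm,m.sum(),np.median(q[m],0))
parts=[(t,sel(P,(.35,.75),(-.5,-.1),(z-.004,z+.004))[:,:2]) for t,z in ST]; print([len(b) for a,b in parts]); print('st',*fit(parts[:5],(.5202,-.2295,.039)))
pan=sel(P,(p[0]-.02,p[0]+.03),(p[1]-.035,p[1]+.035),(tz-.02,tz+.02)); print('panfloor z',np.percentile(pan[:,2],[10,50,90]))
A=np.c_[pan,np.ones(len(pan))]; print('slope',np.linalg.lstsq(A[:,[0,1,3]],pan[:,2],rcond=None)[0])
E
```

```text
clock: 6.5
tool_pos: [0.4153, -0.2155, 0.0736]
orientation: [1.0, 0.018, -0.001, -0.001]
ft_force: [0.7, 0.5, -1.7]
opening: 0.098
grasp_force: 69.2
[ 0.4153 -0.2155  0.0736] [-3.1401  0.0013  0.0362] 0.09779479912935332 [ 0.6839  0.5218 -1.7158]
20545
scoop [ 0.4638 -0.2249  0.0473] 7.1347418423445035
tab far 910 [ 0.4423 -0.3207  0.0894]
tab near 3041 [ 0.4413 -0.2907  0.0896]
wall +y 2535 [ 0.4306 -0.209   0.0896]
[13217, 43689, 11726, 44325, 2866, 8073]
st [ 0.5151 -0.229   0.0879] 100.95276350610222
panfloor z [0.0694 0.0703 0.0711]
slope [-0.0115  0.0086  0.0776]
```

View pics/wrist2.png

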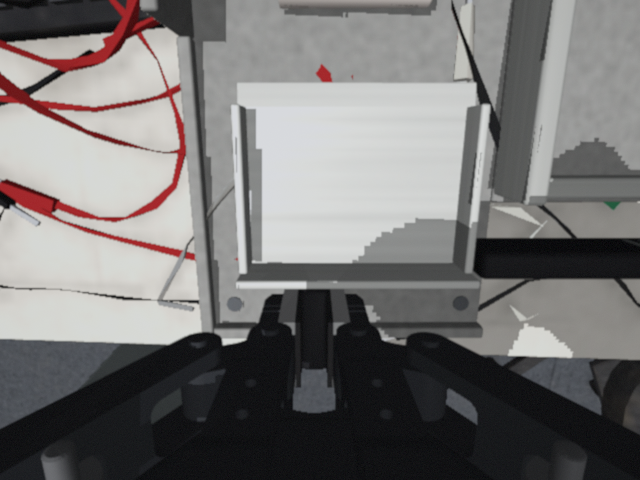

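```bash
python3 -m handwheel '[[[0,0,0.1,0,0,-0.004,1],[0,0,0.07,0,0,0,1],[0,0,0.015,0,0,0,1],[0,0,0,0,0,0,1],[0,0,0,0,0,0,1]]]'
```

```text
clock: 7.05
tool_pos: [0.4164, -0.2156, 0.0374]
orientation: [1.0, 0.021, 0.0, 0.0]
ft_force: [0.8, 0.8, -2.0]
opening: 0.098
grasp_force: 69.3
```

```bash
python3 -m handwheel '[[[0,0,0.01,0,0,0,1],[0,0,0,0,0,0,1]]]'; python3 -m handwheel '[[[0,0,0.006,0,0,0,1],[0,0,0,0,0,0,1]]]'
```

```text
clock: 7.25
tool_pos: [0.4165, -0.2162, 0.0352]
orientation: [1.0, 0.02, 0.0, 0.0]
ft_force: [0.5, -0.2, -2.1]
opening: 0.095
grasp_force: 69.2
clock: 7.45
tool_pos: [0.4165, -0.2162, 0.0349]
orientation: [1.0, 0.02, 0.0, 0.0]
ft_force: [-1.4, 2.2, 12.1]
opening: 0.098
grasp_force: 71.2
```

```bash
python3 -m handwheel '[[[0.05,0,0,0,0,0,1],[0.05,0,0,0,0,0,1],[0.05,0,0,0,0,0,1],[0,0,0,0,0,0,1]]]'; python3 -m handwheel '[[[0.03,0,0,0,0,0,1],[0.03,0,0,0,0,0,1],[0.03,0,0,0,0,0,1],[0.03,0,0,0,0,0,1],[0.03,0,0,0,0,0,1],[0.03,0,0,0,0,0,1],[0.03,0,0,0,0,0,1],[0.03,0,0,0,0,0,1],[0,0,0,0,0,0,1]]]'
python3 - <<'E'
from fit import *
im,P=cloud('wrist'); cv2.imwrite('pics/wrist3.png',im)
E
```

```text
clock: 7.85
tool_pos: [0.4476, -0.2155, 0.0349]
orientation: [1.0, 0.02, 0.001, 0.001]
ft_force: [0.0, 1.6, 7.8]
opening: 0.095
grasp_force: 70.7
clock: 8.75
tool_pos: [0.4938, -0.2131, 0.0349]
orientation: [1.0, 0.02, -0.0, 0.0]
ft_force: [-4.7, 0.7, 11.2]
opening: 0.096
grasp_force: 71.2
```

View pics/wrist3.png

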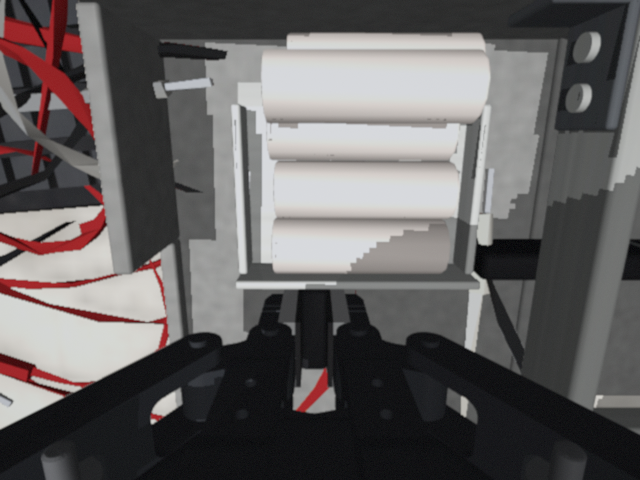

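The spacers ride over the lip: bottom ones at rows 245, 190 and 140, with others on top at rows 85 and 42. The lip is about 12 mm short of the wall. I'll continue slowly and watch the force.

```bash
python3 -m handwheel '[[[0.02,0,0,0,0,0,1],[0.02,0,0,0,0,0,1],[0,0,0,0,0,0,1]]]'; python3 -m handwheel '[[[0.01,0,0,0,0,0,1],[0,0,0,0,0,0,1]]]';python3 - <<'E'
from fit import *
im,P=cloud('wrist'); cv2.imwrite('pics/wrist4.png',im); np.save('wrist4.npy',P)
E
```

```text
clock: 9.1
tool_pos: [0.4943, -0.2126, 0.0348]
orientation: [1.0, 0.022, -0.007, -0.001]
ft_force: [-26.5, -8.5, 29.1]
opening: 0.097
grasp_force: 73.7
clock: 9.3
tool_pos: [0.4943, -0.2126, 0.0348]
orientation: [1.0, 0.022, -0.008, -0.001]
ft_force: [-32.2, -10.4, 33.0]
opening: 0.099
grasp_force: 74.2
```

View pics/wrist4.png

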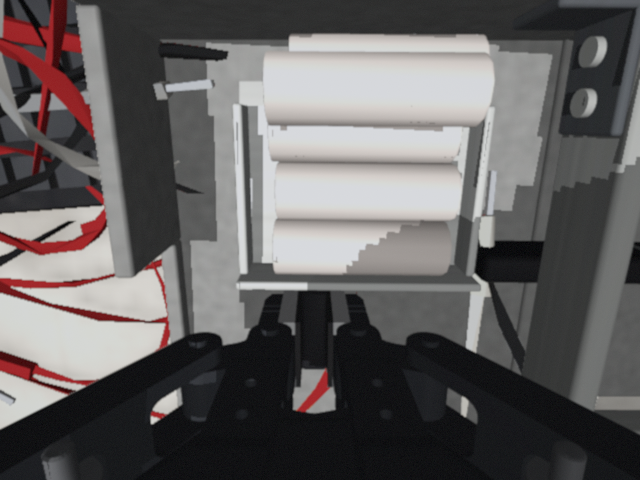

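The push has stalled. Row 245 is a spacer that fell to the back of the pan, so four now lie in a row: three in the pan and one at the wall. That length (4 × 20 mm) matches the jammed position at pan x of about 21. My plan is to let go, lift the rear spacer out by its ends, push home, then put it back on top.

```bash
python3 -m handwheel '[[[-0.045,0,0,0,0,0,1],[0,0,0,0,0,0,-0.5],[0,0,0,0,0,0,-0.5],[0,0,0,0,0,0,-0.5],[0,0,-0.12,0,0,0,-0.5],[0,0,-0.2,0,0,0,-0.9],[0,0,0,0,0,0,-0.9],[0,0,0,0,0,0,-0.9]]]' 40
python3 - <<'E'
from fit import *
np.set_printoptions(precision=4,suppress=True)
o=monitor.get_obs(); print(o['tool_pos'],R.from_quat(o['orientation']).as_euler('xyz'))
im,P=cloud('wrist'); cv2.imwrite('pics/wrist5.png',im); np.save('wrist5.npy',P)
st=np.array([.5202,-.2295]); M=R.from_euler('z',.039).as_matrix()[:2,:2]
Q=sel(P,(.42,.64),(-.35,-.1),(.03,.09)); L=(Q[:,:2]-st)@M
print('tool in tray',(o['tool_pos'][:2]-st)@M)
for y in (-.02,0,.02):
  prof=[]
  for x in np.arange(-.03,.08,.004):
    m=(abs(L[:,0]-x)<.002)&(abs(L[:,1]-y)<.006); prof.append(f"{x*1000:.0f}:{np.median(Q[m,2])*1000:.0f}" if m.sum()>3 else f"{x*1000:.0f}:-")
  print(y,' '.join(prof))
for x in (-.0,.02,.04,.045,.05,.065):
    m=(abs(L[:,0]-x)<.003)&(abs(L[:,1])<.037)&(Q[:,2]>.047); print(x,np.percentile(L[m,1],[1,99]) if m.any() else 0)
E
```

```text
clock: 10.15
tool_pos: [0.4968, -0.2135, 0.0986]
orientation: [1.0, 0.021, 0.001, 0.001]
ft_force: [0.5, 0.1, -0.6]
opening: 0.953
grasp_force: 0.0
[ 0.4968 -0.2135  0.0986] [ 3.1398 -0.003   0.0412]
tool in tray [-0.0228  0.0169]
-0.02 -30:30 -26:30 -22:30 -18:30 -14:52 -10:49 -6:50 -2:51 2:51 6:49 10:45 14:50 18:51 22:51 26:49 30:46 34:50 38:51 42:60 46:66 50:67 54:67 58:65 62:50 66:48 70:70 74:85 78:85
0 -30:31 -26:30 -22:30 -18:31 -14:52 -10:49 -6:50 -2:51 2:51 6:49 10:45 14:50 18:51 22:51 26:49 30:46 34:50 38:51 42:60 46:66 50:67 54:67 58:65 62:50 66:48 70:70 74:85 78:85
0.02 -30:51 -26:52 -22:52 -18:52 -14:52 -10:49 -6:50 -2:52 2:51 6:49 10:46 14:50 18:51 22:51 26:49 30:46 34:50 38:51 42:60 46:66 50:68 54:67 58:65 62:50 66:48 70:70 74:85 78:85
-0.0 [-0.0275  0.0309]
0.02 [-0.0286  0.0296]
0.04 [-0.027   0.0316]
0.045 [-0.0273  0.031 ]
0.05 [-0.0275  0.0311]
0.065 [-0.0364  0.0254]
```

View pics/wrist5.png

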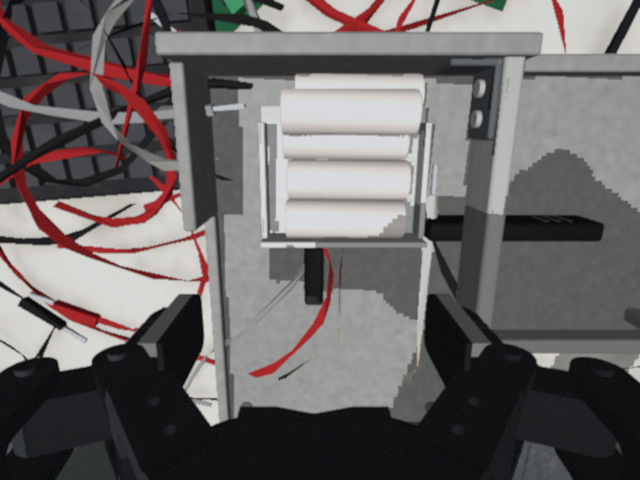

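```bash
python3 -m handwheel '[[[0,0.015,0,0,0.178,0,-0.65],[0,0.015,0,0,0.178,0,-0.65],[0,0.015,0,0,0.178,0,-0.65],[0,0.016,0,0,0.178,0,-0.65],[0,0.016,0,0,0.178,0,-0.65],[0.009,0,0.128,0,0,0,-0.65],[0.009,0,0.128,0,0,0,-0.65],[0,0,0,0,0,0,-0.65],[0,0,0,0,0,0,-0.65]]]' 20
python3 - <<'E'
from fit import *
np.set_printoptions(precision=4,suppress=True)
o=monitor.get_obs(); st=np.array([.5202,-.2295]); M=R.from_euler('z',.039).as_matrix()[:2,:2]
print('tray',(o['tool_pos'][:2]-st)@M,o['tool_pos'][2],R.from_quat(o['orientation']).as_matrix()[:,2],o['opening'])
im,P=cloud('wrist'); cv2.imwrite('pics/wrist6.png',im)
E
```

```text
clock: 11.1
tool_pos: [0.5265, -0.2076, 0.0501]
orientation: [0.97, 0.027, 0.24, -0.025]
ft_force: [0.9, -1.8, -1.5]
opening: 0.827
grasp_force: 1.4
tray [0.0071 0.0216] 0.05014829007501907 [ 0.4647  0.0618 -0.8833] 0.8270121271842201
```

View pics/wrist6.png

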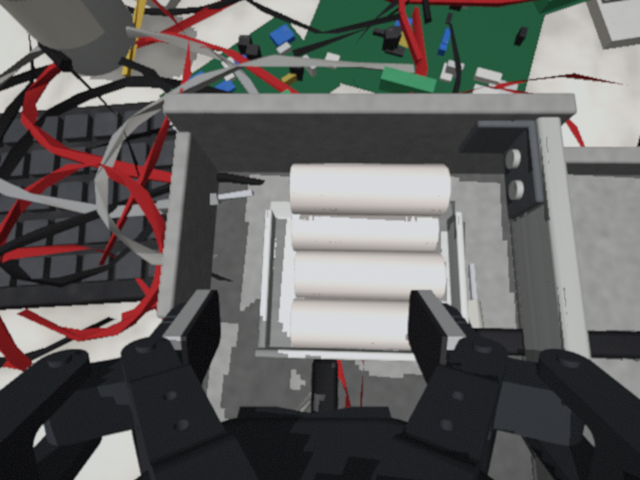

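The tilt and sideways moves came out short: tilt 28°, y off by 20 mm. In the picture the fingers straddle columns 215-410 while the rear spacer spans 290-450. I'll correct that above the spacer.

```bash
python3 -m handwheel '[[[0.052,0,-0.04,0,0,0,-0.65],[0,0.05,0,-0.055,0,0,-0.65],[0,0.05,0,0,0,0,-0.65],[0,0,0,0,0,0,-0.65]]]' 20
cat > st.py <<'E'
from fit import *
np.set_printoptions(precision=4,suppress=True)
o=monitor.get_obs(); st=np.array([.5202,-.2295]); M=R.from_euler('z',.039).as_matrix()
Rt=M.T@R.from_quat(o['orientation']).as_matrix()
print('tray',(o['tool_pos'][:2]-st)@M[:2,:2]*1000,o['tool_pos'][2]*1000,'\n',Rt,o['opening'],o['clock'])
E
python3 st.py
```

```text
clock: 11.55
tool_pos: [0.5331, -0.2277, 0.0632]
orientation: [0.97, 0.022, 0.242, -0.005]
ft_force: [0.0, -0.8, 0.0]
opening: 0.824
grasp_force: 0.0
tray [12.9734  1.2816] 63.16662950934301 
 [[ 0.8832  0.0059  0.469 ]
 [ 0.006  -1.      0.0014]
 [ 0.469   0.0016 -0.8832]] 0.823720293883063 11.55
```

```bash
python3 -m handwheel '[[[-0.028,0,0.053,0,0,0,-0.65],[0,0,0,0,0,0,-0.65]]]';  python3 -m handwheel '[[[-0.007,0,0.013,0,0,0,-0.65],[0,0,0,0,0,0,-0.65],[0,0,0,0,0,0,-0.3],[0,0,0,0,0,0,-0.3],[0,0,0,0,0,0,-0.3]]]'; python3 st.py
```

```text
clock: 11.75
tool_pos: [0.5322, -0.2264, 0.0501]
orientation: [0.97, 0.022, 0.241, -0.006]
ft_force: [-0.3, -0.3, -0.2]
opening: 0.821
grasp_force: 0.0
clock: 12.25
tool_pos: [0.5332, -0.2269, 0.0488]
orientation: [0.97, 0.022, 0.242, -0.004]
ft_force: [-0.9, 1.0, 3.6]
opening: 0.673
grasp_force: 20.6
tray [13.1145  2.0798] 48.798943966074 
 [[ 0.8828  0.0061  0.4696]
 [ 0.0063 -1.      0.0011]
 [ 0.4696  0.002  -0.8829]] 0.6728310880429348 12.25
```

```bash
python3 -m handwheel '[[[0.023,0,-0.044,0,0,0,-0.3],[0.05,0,-0.1,0,0,0,-0.3],[0.05,0,-0.1,0,0,0,-0.3],[0,0,0,0,0,0,-0.3]]]'; python3 -c "
from h import *
im,P=cloud('wrist'); cv2.imwrite('pics/wrist7.png',im)"
```

```text
clock: 12.65
tool_pos: [0.5331, -0.2281, 0.1056]
orientation: [0.97, 0.023, 0.243, -0.003]
ft_force: [-0.0, -1.5, -0.3]
opening: 0.666
grasp_force: 21.4
```

View pics/wrist7.png

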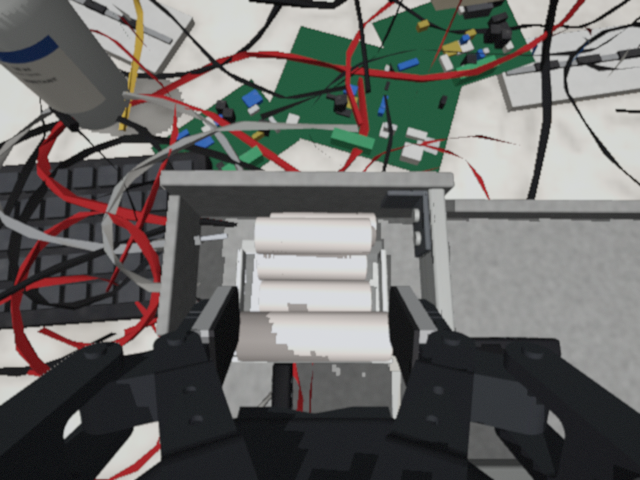

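The spacer is held cleanly and the rest of the heap is intact (three at rows 235-300, one on top). I'll bring the tool upright and move back over the empty rear of the bin.

```bash
python3 -m handwheel '[[[0,0,0,0,-0.125,0,-0.3],[0,0,0,0,-0.125,0,-0.3],[0,0,0,0,-0.125,0,-0.3],[0,0,0,0,-0.125,0,-0.3],[0,0,0,0,-0.124,0,-0.3],[-0.2,0,0,0,0,0,-0.3],[-0.24,0,0,0,0,0,-0.3],[0,0,0,0,0,0,-0.3]]]'; python3 st.py
```

```text
clock: 13.5
tool_pos: [0.4374, -0.2242, 0.0956]
orientation: [0.999, 0.025, 0.018, -0.007]
ft_force: [-0.7, 0.5, -1.6]
opening: 0.667
grasp_force: 21.6
tray [-82.4926   8.5175] 95.60119809883678 
 [[ 0.9993  0.0118  0.0358]
 [ 0.0112 -0.9998  0.0144]
 [ 0.0359 -0.014  -0.9993]] 0.6670030058870811 13.5
```

```bash
python3 -m handwheel '[[[0.02,0.03,0,-0.018,-0.045,0.014,-0.3],[0,0,0.12,0,0,0,-0.3],[0,0,0.12,0,0,0,-0.3],[0,0,0,0,0,0,-0.3]]]';python3 -m handwheel '[[[0,0,0.01,0,0,0,-0.3],[0,0,0,0,0,0,-0.3]]]'; python3 st.py
```

```text
clock: 13.9
tool_pos: [0.4479, -0.2327, 0.0476]
orientation: [1.0, 0.02, 0.003, 0.002]
ft_force: [-1.1, 0.7, 0.2]
opening: 0.661
grasp_force: 21.7
clock: 14.1
tool_pos: [0.4503, -0.2347, 0.0489]
orientation: [1.0, 0.02, 0.005, 0.004]
ft_force: [0.5, -0.7, -0.0]
opening: 0.665
grasp_force: 21.7
tray [-70.0595  -2.452 ] 48.946916392827816 
 [[ 0.9999  0.0002  0.0104]
 [ 0.0003 -1.     -0.0079]
 [ 0.0104  0.0079 -0.9999]] 0.6652630091740045 14.1
```

```bash
python3 -m handwheel '[[[0,0,0.03,0,0,0,-0.3],[0,0,0,0,0,0,-0.3]]]'; python3 -m handwheel '[[[0,0,0.01,0,0,0,-0.3],[0,0,0,0,0,0,-0.3]]]'; python3 st.py
```

```text
clock: 14.3
tool_pos: [0.4502, -0.2348, 0.0428]
orientation: [1.0, 0.02, 0.005, 0.004]
ft_force: [0.6, -0.6, -0.1]
opening: 0.663
grasp_force: 21.7
clock: 14.5
tool_pos: [0.4503, -0.2349, 0.0409]
orientation: [1.0, 0.02, 0.005, 0.004]
ft_force: [0.0, 0.0, 0.6]
opening: 0.665
grasp_force: 22.0
tray [-70.0443  -2.655 ] 40.89080062151927 
 [[ 0.9999  0.0001  0.0106]
 [ 0.0002 -1.     -0.0085]
 [ 0.0106  0.0085 -0.9999]] 0.6654498711213749 14.5
```

```bash
python3 -m handwheel '[[[0,0,0.006,0,0,0,-0.3],[0,0,0,0,0,0,-0.65],[0,0,0,0,0,0,-0.65],[0,0,-0.1,0,0,0,-0.65],[0,0,-0.18,0.01,-0.012,0,-0.65],[0.12,-0.049,0,0,0,0,-0.4],[0.11,-0.049,0,0,0,0,-0.4],[0,0,0,0,0,0,-0.4]]]'; python3 st.py; cat > prof.py <<'E'
from fit import *
im,P=cloud('wrist'); st=np.array([.5202,-.2295]); M=R.from_euler('z',.039).as_matrix()[:2,:2]
Q=sel(P,(.36,.64),(-.45,-.1),(.025,.09)); L=(Q[:,:2]-st)@M
for y in (-.018,.006):
  prof=[]
  for x in np.arange(-.118,.08,.004):
    m=(abs(L[:,0]-x)<.002)&(abs(L[:,1]-y)<.006); prof.append(f"{x*1000:.0f}:{np.median(Q[m,2])*1000:.0f}" if m.sum()>3 else f"{x*1000:.0f}:-")
  print(y,' '.join(prof))
E
python3 prof.py
```

```text
clock: 15.3
tool_pos: [0.4974, -0.2126, 0.0962]
orientation: [1.0, 0.02, 0.002, 0.001]
ft_force: [-0.1, 0.3, -0.5]
opening: 0.697
grasp_force: 0.0
tray [-22.1475  17.7825] 96.16452090346031 
 [[ 1.      0.0016  0.0035]
 [ 0.0016 -1.     -0.0014]
 [ 0.0035  0.0014 -1.    ]] 0.6974050881920358 15.3
-0.018 -118:30 -114:30 -110:30 -106:30 -102:30 -98:- -94:- -90:48 -86:49 -82:49 -78:47 -74:40 -70:30 -66:30 -62:30 -58:30 -54:30 -50:30 -46:30 -42:30 -38:30 -34:30 -30:30 -26:30 -22:30 -18:31 -14:52 -10:42 -6:32 -2:32 2:32 6:32 10:45 14:49 18:51 22:51 26:50 30:46 34:49 38:51 42:59 46:66 50:68 54:68 58:66 62:60 66:48 70:70 74:85 78:85
0.006 -118:30 -114:30 -110:30 -106:30 -102:30 -98:- -94:- -90:48 -86:50 -82:49 -78:47 -74:39 -70:30 -66:30 -62:30 -58:30 -54:30 -50:30 -46:30 -42:30 -38:30 -34:30 -30:30 -26:30 -22:30 -18:35 -14:52 -10:42 -6:32 -2:32 2:32 6:32 10:45 14:49 18:51 22:51 26:50 30:46 34:50 38:51 42:60 46:66 50:68 54:67 58:66 62:60 66:48 70:71 74:85 78:85
```

```bash
python3 -m handwheel '[[[-0.016,0,0.1,0,0.005,0,-0.5],[0,0,0.1,0,0,0,-0.5],[0,0,0.1,0,0,0,-0.5],[0,0,0,0,0,0,-0.5],[0,0,0,0,0,0,-0.5]]]' 70; python3 st.py
```

```text
clock: 15.85
tool_pos: [0.4905, -0.2129, 0.0353]
orientation: [1.0, 0.019, 0.001, -0.0]
ft_force: [0.5, 1.0, -0.3]
opening: 0.751
grasp_force: 0.0
tray [-29.0059  17.7051] 35.28890371783363 
 [[ 1.     -0.0001  0.0027]
 [-0.0001 -1.      0.0007]
 [ 0.0027 -0.0007 -1.    ]] 0.7505017828014516 15.85
```

```bash
python3 -m handwheel '[[[0,0,0,0,0,0,1],[0,0,0,0,0,0,1],[0,0,0,0,0,0,1],[0,0,0,0,0,0,1],[0,0,0,0,0,0,1],[0,0,0,0,0,0,1]]]' 70;  python3 -m handwheel '[[[0.02,0,0,0,0,0,1],[0.02,0,0,0,0,0,1],[0.01,0,0,0,0,0,1],[0,0,0,0,0,0,1]]]'; python3 st.py; python3 prof.py
```

```text
clock: 16.45
tool_pos: [0.4921, -0.2133, 0.0364]
orientation: [1.0, 0.02, 0.003, 0.0]
ft_force: [-1.1, -0.3, 5.3]
opening: 0.093
grasp_force: 69.6
clock: 16.85
tool_pos: [0.5003, -0.2124, 0.0364]
orientation: [1.0, 0.02, 0.001, -0.0]
ft_force: [-5.7, -1.2, 10.2]
opening: 0.099
grasp_force: 70.2
tray [-19.2638  17.8577] 36.37356064000297 
 [[ 1.      0.0004  0.0021]
 [ 0.0004 -1.      0.0002]
 [ 0.0021 -0.0002 -1.    ]] 0.09945935182898483 16.85
-0.018 -118:- -114:- -110:- -106:- -102:- -98:- -94:- -90:- -86:- -82:- -78:- -74:- -70:- -66:- -62:- -58:- -54:- -50:- -46:- -42:29 -38:30 -34:30 -30:30 -26:30 -22:30 -18:30 -14:30 -10:88 -6:87 -2:43 2:32 6:32 10:46 14:50 18:51 22:51 26:49 30:45 34:49 38:51 42:64 46:67 50:68 54:68 58:65 62:51 66:49 70:73 74:85 78:-
0.006 -118:- -114:- -110:- -106:- -102:- -98:- -94:- -90:- -86:- -82:- -78:- -74:30 -70:30 -66:30 -62:37 -58:37 -54:- -50:- -46:- -42:- -38:- -34:- -30:84 -26:84 -22:84 -18:31 -14:54 -10:62 -6:83 -2:43 2:32 6:32 10:46 14:50 18:51 22:51 26:49 30:45 34:50 38:51 42:64 46:67 50:69 54:68 58:65 62:51 66:49 70:74 74:85 78:-
```

```bash
python3 -m handwheel '[[[0.01,0,0,0,0,0,1],[0,0,0,0,0,0,1]]]'; python3 -m handwheel '[[[0.01,0,0,0,0,0,1],[0,0,0,0,0,0,1]]]';python3 -m handwheel '[[[0.008,0,0,0,0,0,1],[0,0,0,0,0,0,1]]]'; python3 st.py; python3 prof.py
```

```text
clock: 17.1
tool_pos: [0.502, -0.2123, 0.0364]
orientation: [1.0, 0.02, 0.001, -0.0]
ft_force: [-6.4, 0.3, 11.0]
opening: 0.094
grasp_force: 70.3
clock: 17.3
tool_pos: [0.504, -0.2122, 0.0364]
orientation: [1.0, 0.02, 0.001, -0.0]
ft_force: [-7.3, -0.2, 10.1]
opening: 0.096
grasp_force: 70.3
clock: 17.5
tool_pos: [0.5056, -0.2121, 0.0364]
orientation: [1.0, 0.02, 0.001, -0.0]
ft_force: [-6.4, -0.7, 10.3]
opening: 0.096
grasp_force: 70.3
tray [-13.9033  17.9165] 36.4027290159117 
 [[ 1.      0.0003  0.0019]
 [ 0.0003 -1.      0.0003]
 [ 0.0019 -0.0003 -1.    ]] 0.09607590836409557 17.5
-0.018 -118:- -114:- -110:- -106:- -102:- -98:- -94:- -90:- -86:- -82:- -78:- -74:- -70:- -66:- -62:- -58:- -54:- -50:- -46:- -42:- -38:- -34:30 -30:30 -26:30 -22:30 -18:30 -14:30 -10:30 -6:- -2:88 2:46 6:32 10:46 14:50 18:51 22:51 26:50 30:46 34:50 38:51 42:65 46:68 50:69 54:68 58:65 62:51 66:50 70:74 74:85 78:85
0.006 -118:- -114:- -110:- -106:- -102:- -98:- -94:- -90:- -86:- -82:- -78:- -74:- -70:- -66:30 -62:31 -58:37 -54:37 -50:38 -46:- -42:- -38:- -34:- -30:- -26:- -22:85 -18:84 -14:84 -10:30 -6:56 -2:81 2:46 6:32 10:46 14:50 18:51 22:51 26:49 30:46 34:50 38:51 42:65 46:68 50:69 54:68 58:65 62:51 66:50 70:74 74:85 78:85
```

```bash
python3 -m handwheel '[[[0,0,0,0,0,0,-0.4],[0,0,0,0,0,0,-0.4],[0,0,0,0,0,0,-0.4],[0,0,-0.1,0,0,0,-0.4],[0,0,-0.2,0,0,0,-0.65],[-0.18,0.048,0,0,0,0,-0.65],[-0.18,0.048,0,0,0,0,-0.65],[0,0,0,0,0,0,-0.65]]]' 20; python3 st.py; python3 - <<'E'
from fit import *
im,P=cloud('wrist'); st=np.array([.5202,-.2295]); M=R.from_euler('z',.039).as_matrix()[:2,:2]
Q=sel(P,(.36,.64),(-.45,-.1),(.025,.09)); L=(Q[:,:2]-st)@M
m=(Q[:,2]>.045)&(L[:,0]<-.05)&(abs(L[:,1])<.036)&(Q[:,2]<.053); print('A',m.sum(),np.percentile(L[m],[2,50,98],axis=0) if m.any() else '')
E
python3 prof.py
```

```text
clock: 18.35
tool_pos: [0.4315, -0.2338, 0.0951]
orientation: [1.0, 0.019, 0.0, -0.001]
ft_force: [0.5, 0.7, 0.6]
opening: 0.825
grasp_force: 0.0
tray [-88.7671  -0.85  ] 95.06061298610236 
 [[ 1.     -0.0013  0.0009]
 [-0.0013 -1.      0.0016]
 [ 0.0009 -0.0016 -1.    ]] 0.8248094298127204 18.35
A 3626 [[-0.09183498 -0.03114348]
 [-0.08264082 -0.00241331]
 [-0.07592264  0.02607267]]
-0.018 -118:30 -114:30 -110:30 -106:30 -102:30 -98:30 -94:45 -90:48 -86:49 -82:49 -78:47 -74:37 -70:30 -66:30 -62:30 -58:30 -54:30 -50:30 -46:30 -42:30 -38:30 -34:30 -30:30 -26:30 -22:30 -18:30 -14:30 -10:30 -6:30 -2:30 2:51 6:32 10:33 14:50 18:51 22:51 26:50 30:46 34:49 38:- 42:- 46:- 50:- 54:- 58:- 62:- 66:- 70:- 74:- 78:-
0.006 -118:30 -114:30 -110:30 -106:30 -102:30 -98:30 -94:44 -90:48 -86:49 -82:49 -78:47 -74:37 -70:30 -66:30 -62:30 -58:30 -54:30 -50:31 -46:31 -42:31 -38:31 -34:30 -30:30 -26:30 -22:30 -18:30 -14:30 -10:30 -6:30 -2:30 2:51 6:32 10:33 14:50 18:52 22:51 26:50 30:45 34:49 38:- 42:- 46:- 50:- 54:- 58:- 62:- 66:- 70:- 74:- 78:-
```

```bash
python3 -m handwheel '[[[0.02,0.008,0.1,0,0,0,-0.65],[0,0,0.1,0,0,0,-0.65],[0,0,0.1,0,0,0,-0.65],[0,0,0,0,0,0,-0.65],[0,0,0,0,0,0,-0.3],[0,0,0,0,0,0,-0.3],[0,0,0,0,0,0,-0.3]]]' 20; python3 st.py
```

```text
clock: 19.15
tool_pos: [0.441, -0.2363, 0.0362]
orientation: [1.0, 0.02, 0.003, 0.001]
ft_force: [-0.4, -0.1, -0.2]
opening: 0.69
grasp_force: 22.0
tray [-79.3925  -3.6996] 36.188851475643645 
 [[ 1.      0.0004  0.006 ]
 [ 0.0004 -1.     -0.0014]
 [ 0.006   0.0014 -1.    ]] 0.6903952925177436 19.15
```

```bash
python3 -m handwheel '[[[0,0,-0.1,0,0,0,-0.3],[0,0,-0.2,0,-0.008,0,-0.3],[0.15,-0.026,0,0,0,0,-0.3],[0.2,0,0,0,0,0,-0.3],[0.2,0,0,0,0,0,-0.3],[0,0,0,0,0,0,-0.3],[0,0,0,0,0,0,-0.3]]]' ; python3 st.py; python3 prof.py
```

```text
clock: 19.85
tool_pos: [0.5503, -0.2263, 0.0956]
orientation: [1.0, 0.02, -0.0, 0.0]
ft_force: [-0.5, 0.8, -0.5]
opening: 0.695
grasp_force: 22.1
tray [30.243   2.0328] 95.62150043785398 
 [[ 1.      0.0013 -0.001 ]
 [ 0.0013 -1.     -0.0009]
 [-0.001   0.0009 -1.    ]] 0.6950642667107205 19.85
-0.018 -118:- -114:- -110:- -106:- -102:- -98:- -94:- -90:- -86:- -82:- -78:- -74:- -70:30 -66:30 -62:30 -58:30 -54:30 -50:30 -46:30 -42:30 -38:30 -34:30 -30:30 -26:31 -22:- -18:- -14:- -10:- -6:- -2:- 2:- 6:- 10:- 14:50 18:51 22:51 26:49 30:46 34:50 38:51 42:65 46:68 50:69 54:68 58:64 62:51 66:51 70:85 74:85 78:75
0.006 -118:- -114:- -110:- -106:- -102:- -98:- -94:- -90:- -86:- -82:- -78:- -74:30 -70:30 -66:30 -62:30 -58:30 -54:30 -50:31 -46:30 -42:30 -38:30 -34:31 -30:30 -26:35 -22:38 -18:- -14:- -10:- -6:- -2:- 2:- 6:- 10:- 14:50 18:51 22:51 26:49 30:46 34:50 38:51 42:65 46:68 50:69 54:68 58:64 62:52 66:51 70:85 74:85 78:75
```

```bash
python3 -m handwheel '[[[0.022,0,0.09,0,0,0,-0.3],[0,0,0.09,0,0,0,-0.3],[0,0,0,0,0,0,-0.3]]]' ; python3 -m handwheel '[[[0,0,0.008,0,0,0,-0.3],[0,0,0,0,0,0,-0.3]]]'; python3 st.py
```

```text
clock: 20.2
tool_pos: [0.5508, -0.2252, 0.0573]
orientation: [1.0, 0.019, -0.003, -0.001]
ft_force: [-0.8, 1.5, -0.5]
opening: 0.695
grasp_force: 22.5
clock: 20.4
tool_pos: [0.5533, -0.2263, 0.0582]
orientation: [1.0, 0.019, -0.001, 0.0]
ft_force: [-0.5, -0.5, -0.0]
opening: 0.695
grasp_force: 22.7
tray [33.2438  1.8957] 58.15936022425466 
 [[ 1.     -0.0003 -0.002 ]
 [-0.0003 -1.     -0.0002]
 [-0.002   0.0002 -1.    ]] 0.6948168965697639 20.4
```

```bash
python3 -m handwheel '[[[0.005,0,0.012,0,0,0,-0.3],[0,0,0,0,0,0,-0.3]]]' ; python3 -m handwheel '[[[0,0,0.006,0,0,0,-0.3],[0,0,0,0,0,0,-0.3]]]'; python3 st.py
```

```text
clock: 20.6
tool_pos: [0.5541, -0.2263, 0.0556]
orientation: [1.0, 0.02, -0.001, 0.0]
ft_force: [-4.9, -2.4, 5.6]
opening: 0.692
grasp_force: 24.0
clock: 20.8
tool_pos: [0.5542, -0.2264, 0.0554]
orientation: [1.0, 0.02, -0.001, 0.0]
ft_force: [-8.0, -0.3, 13.5]
opening: 0.692
grasp_force: 25.0
tray [34.0676  1.8215] 55.366119621527055 
 [[ 1.      0.0005 -0.0027]
 [ 0.0005 -1.     -0.0006]
 [-0.0027  0.0006 -1.    ]] 0.6921611923118792 20.8
```

```bash
python3 -m handwheel '[[[-0.004,0,-0.006,0,0,0,-0.3],[0,0,0,0,0,0,-0.3]]]'; python3 -m handwheel '[[[0,0,0,0,0,0,-0.5],[0,0,0,0,0,0,-0.5],[0,0,-0.05,0,0,0,-0.5],[0,0,-0.15,0,0,0,-0.5],[0,0,-0.1,0,0,0,-0.5],[-0.2,0,0,0,0,0,-0.5],[0,0,0,0,0,0,-0.5]]]'; python3 st.py; python3 prof.py
```

```text
clock: 21.0
tool_pos: [0.5547, -0.2265, 0.0557]
orientation: [1.0, 0.02, -0.0, 0.001]
ft_force: [-2.6, -0.5, 4.8]
opening: 0.692
grasp_force: 24.1
clock: 21.7
tool_pos: [0.51, -0.2266, 0.1158]
orientation: [1.0, 0.019, -0.003, -0.001]
ft_force: [0.4, 0.5, -0.7]
opening: 0.749
grasp_force: 0.0
tray [-10.0406   3.2466] 115.77044372495956 
 [[ 1.     -0.0002 -0.0054]
 [-0.0001 -1.      0.0013]
 [-0.0054 -0.0013 -1.    ]] 0.7491712320686096 21.7
-0.018 -118:30 -114:30 -110:30 -106:30 -102:30 -98:30 -94:30 -90:30 -86:30 -82:30 -78:30 -74:30 -70:30 -66:30 -62:30 -58:30 -54:30 -50:30 -46:30 -42:30 -38:30 -34:30 -30:30 -26:30 -22:30 -18:30 -14:30 -10:30 -6:30 -2:- 2:47 6:47 10:50 14:51 18:65 22:67 26:69 30:68 34:65 38:52 42:65 46:68 50:68 54:66 58:62 62:52 66:49 70:73 74:85 78:85
0.006 -118:30 -114:30 -110:30 -106:30 -102:30 -98:30 -94:30 -90:30 -86:30 -82:30 -78:30 -74:30 -70:30 -66:30 -62:30 -58:30 -54:30 -50:30 -46:31 -42:30 -38:31 -34:30 -30:30 -26:30 -22:30 -18:30 -14:30 -10:30 -6:30 -2:- 2:49 6:44 10:50 14:51 18:64 22:68 26:69 30:68 34:65 38:52 42:65 46:68 50:68 54:66 58:62 62:51 66:49 70:75 74:85 78:85
```

The heap is now three below with two on top (peaks at x 27 and 49), and the lip is at the wall. Next is the tab: turn the tool 90° and go over it.

```bash
python3 -m handwheel '[[[0,0,0,0,0,0.182,-0.5],[0,0,0,0,0,0.182,-0.5],[0,0,0,0,0,0.182,-0.5],[0,0,0,0,0,0.182,-0.5],[0,0,0,0,0,0.182,-0.5],[0,0,0,0,0,0.182,-0.5],[0,0,0,0,0,0.182,-0.5],[0,0,0,0,0,0.182,-0.5],[0,0,0,0,0,0.182,-0.5],[0,0,0,0,0,0.182,-0.5],[0,0,0,0,0,0.18,-0.5],[0.18,-0.03,0,0,0,0,-0.5],[0.18,-0.03,0,0,0,0,-0.5],[0.18,-0.03,0,0,0,0,-0.5],[0,0,0,0,0,0,-0.5]]]'; python3 st.py; python3 - <<'E'
from fit import *
im,P=cloud('wrist'); cv2.imwrite('pics/w8.png',im); st=np.array([.5202,-.2295]); M=R.from_euler('z',.039).as_matrix()[:2,:2]
Q=sel(P,(.4,.64),(-.5,-.1),(.025,.09)); L=(Q[:,:2]-st)@M
for y in (-.075,-.09,-.105,-.12,-.135):
  prof=[]
  for x in np.arange(-.076,.08,.004):
    m=(abs(L[:,0]-x)<.002)&(abs(L[:,1]-y)<.003); prof.append(f"{x*1000:.0f}:{np.median(Q[m,2])*1000:.0f}" if m.sum()>3 else f"{x*1000:.0f}:-")
  print(y,' '.join(prof))
E
```

```text
clock: 23.25
tool_pos: [0.5392, -0.3405, 0.1159]
orientation: [0.72, -0.694, 0.003, 0.001]
ft_force: [-0.7, 0.3, 0.8]
opening: 0.744
grasp_force: 0.0
tray [  14.6113 -111.6681] 115.88547041525374 
 [[-0.0023 -1.      0.0022]
 [-1.      0.0023 -0.0049]
 [ 0.0049 -0.0022 -1.    ]] 0.7443312260445576 23.25
-0.075 -76:- -72:- -68:- -64:30 -60:30 -56:30 -52:- -48:- -44:- -40:- -36:30 -32:30 -28:30 -24:30 -20:30 -16:30 -12:30 -8:30 -4:30 0:30 4:52 8:52 12:51 16:30 20:30 24:30 28:30 32:30 36:30 40:30 44:30 48:30 52:30 56:30 60:30 64:30 68:30 72:- 76:-
-0.09 -76:41 -72:42 -68:- -64:30 -60:67 -56:63 -52:30 -48:30 -44:30 -40:30 -36:30 -32:30 -28:30 -24:30 -20:30 -16:30 -12:30 -8:30 -4:30 0:30 4:52 8:52 12:52 16:30 20:30 24:30 28:30 32:30 36:30 40:30 44:30 48:30 52:30 56:30 60:30 64:30 68:30 72:40 76:45
-0.105 -76:- -72:- -68:- -64:30 -60:67 -56:63 -52:30 -48:30 -44:30 -40:30 -36:30 -32:30 -28:30 -24:30 -20:30 -16:30 -12:30 -8:30 -4:30 0:30 4:52 8:52 12:51 16:30 20:30 24:30 28:30 32:30 36:30 40:30 44:30 48:30 52:30 56:30 60:30 64:30 68:30 72:43 76:45
-0.12 -76:- -72:- -68:- -64:30 -60:67 -56:63 -52:30 -48:30 -44:30 -40:30 -36:30 -32:30 -28:30 -24:30 -20:30 -16:30 -12:30 -8:30 -4:30 0:30 4:51 8:52 12:51 16:30 20:30 24:30 28:30 32:30 36:30 40:30 44:30 48:30 52:30 56:30 60:30 64:30 68:30 72:43 76:45
-0.135 -76:- -72:- -68:- -64:30 -60:67 -56:63 -52:30 -48:30 -44:30 -40:30 -36:30 -32:30 -28:30 -24:30 -20:30 -16:30 -12:30 -8:30 -4:30 0:30 4:30 8:30 12:30 16:30 20:30 24:30 28:30 32:30 36:30 40:30 44:30 48:30 52:30 56:30 60:30 64:30 68:30 72:43 76:45
```

```bash
python3 -m handwheel '[[[0,0.033,0.1,0,0,0,-0.5],[0,0,0.1,0,0,0,-0.5],[0,0,0.1,0,0,0,-0.5],[0,0,0.09,0,0,0,-0.5],[0,0,0,0,0,0,-0.5],[0,0,0,0,0,0,-0.5]]]' 70; python3 st.py
```

```text
clock: 23.9
tool_pos: [0.5298, -0.3343, 0.0373]
orientation: [0.721, -0.693, -0.001, 0.001]
ft_force: [0.1, 0.2, 0.5]
opening: 0.753
grasp_force: 0.0
tray [   5.4686 -105.1231] 37.26346665934042 
 [[ 0.0007 -1.     -0.0024]
 [-1.     -0.0007  0.0005]
 [-0.0005  0.0024 -1.    ]] 0.7528605657630432 23.9
```

```bash
python3 -m handwheel '[[[0,-0.012,0.006,0,0,0,-0.5],[0,0,0,0,0,0,1],[0,0,0,0,0,0,1],[0,0,0,0,0,0,1],[0,0,0,0,0,0,1],[0,0,0,0,0,0,1],[0,0,0,0,0,0,1],[0,0,0,0,0,0,1]]]' 70; python3 st.py
```

```text
clock: 24.7
tool_pos: [0.5324, -0.3354, 0.0366]
orientation: [0.721, -0.693, -0.0, 0.001]
ft_force: [-1.0, 0.7, 5.5]
opening: 0.094
grasp_force: 70.7
tray [   8.0584 -106.2858] 36.6104596363453 
 [[-0.     -1.     -0.0011]
 [-1.      0.     -0.0008]
 [ 0.0008  0.0011 -1.    ]] 0.09361606493447314 24.7
```

```bash
python3 -m handwheel '[[[0.02,0,0,0,0,0,1],[0.03,0,0,0,0,0,1],[0.03,0,0,0,0,0,1],[0.03,0,0,0,0,0,1],[0.03,0,0,0,0,0,1],[0.03,0,0,0,0,0,1],[0.03,0,0,0,0,0,1]]]'; python3 -m handwheel '[[[0.03,0,0,0,0,0,1],[0.03,0,0,0,0,0,1],[0.03,0,0,0,0,0,1],[0.03,0,0,0,0,0,1]]]'; python3 st.py
```

```text
clock: 25.4
tool_pos: [0.5334, -0.3731, 0.0366]
orientation: [0.721, -0.693, -0.002, -0.0]
ft_force: [0.3, 8.0, 9.4]
opening: 0.1
grasp_force: 71.4
clock: 25.8
tool_pos: [0.5343, -0.397, 0.0366]
orientation: [0.721, -0.693, -0.002, -0.0]
ft_force: [-0.6, 8.4, 9.9]
opening: 0.095
grasp_force: 71.4
tray [   7.6038 -167.9438] 36.59336641832923 
 [[ 0.0004 -1.     -0.0025]
 [-1.     -0.0004  0.0031]
 [-0.0031  0.0025 -1.    ]] 0.09506123314664637 25.8
```

```bash
python3 -m handwheel '[[[0.03,0,0,0,0,0,1],[0.03,0,0,0,0,0,1],[0.03,0,0,0,0,0,1],[0.03,0,0,0,0,0,1],[0.03,0,0,0,0,0,1],[0.03,0,0,0,0,0,1],[0.03,0,0,0,0,0,1]]]'; python3 -m handwheel '[[[0.03,0,0,0,0,0,1],[0.03,0,0,0,0,0,1],[0.03,0,0,0,0,0,1],[0.03,0,0,0,0,0,1],[0.03,0,0,0,0,0,1],[0.03,0,0,0,0,0,1],[0.03,0,0,0,0,0,1],[0,0,0,0,0,0,1]]]'; python3 st.py
```

```text
clock: 26.5
tool_pos: [0.5362, -0.4395, 0.0366]
orientation: [0.721, -0.693, -0.002, -0.0]
ft_force: [0.0, 5.8, 8.3]
opening: 0.092
grasp_force: 71.1
clock: 27.3
tool_pos: [0.538, -0.483, 0.0366]
orientation: [0.721, -0.693, -0.001, 0.0]
ft_force: [0.6, 2.4, 5.8]
opening: 0.095
grasp_force: 70.8
tray [   7.9469 -254.0019] 36.55607888353278 
 [[ 0.     -1.     -0.0015]
 [-1.     -0.      0.0003]
 [-0.0003  0.0015 -1.    ]] 0.0950354775889617 27.3
```

```bash
python3 -m handwheel '[[[0,0,0,0,0,0,-0.5],[0,0,0,0,0,0,-0.5],[0,0,0,0,0,0,-0.5],[0,0,-0.1,0,0,0,-0.5],[0,0,-0.2,0,0,0,-0.5],[0,0,-0.24,0,0,0,-0.5],[-0.24,0,-0.1,0,0,0,-0.5],[-0.24,0,-0.1,0,0,0,-0.5],[0,0,-0.1,0,0,0,-0.5],[0,0,0,0,0,0,-0.5],[0,0,0,0,0,0,-0.5]]]'; cat > fin.py <<'E'
from fit import *
st=np.array([.5202,-.2295]); M=R.from_euler('z',.039).as_matrix()[:2,:2]
for cam in ('wrist','top'):
  im,P=cloud(cam); cv2.imwrite(f'pics/end_{cam}.png',im)
  Q=sel(P,(.36,.64),(-.52,-.1),(.025,.09)); L=(Q[:,:2]-st)@M
  for y in (-.165,-.145,-.125,-.018,.002,.022):
   prof=[]
   for x in np.arange(-.046,.08,.004):
    m=(abs(L[:,0]-x)<.002)&(abs(L[:,1]-y)<.006); prof.append(f"{x*1000:.0f}:{np.median(Q[m,2])*1000:.0f}" if m.sum()>1 else f"{x*1000:.0f}:-")
   print(cam,y,' '.join(prof))
  m=(L[:,1]<-.065)&(L[:,0]>0)&(L[:,0]<.065)&(Q[:,2]>.047); print('y range',np.percentile(L[m],[1,99],axis=0))
  for x in (.01,.03,.05): 
    m=(abs(L[:,0]-x)<.005)&(L[:,1]>-.19)&(L[:,1]<-.065)&(Q[:,2]>.046); print(x,np.percentile(L[m,1],[1,99]) if m.any() else '', np.percentile(Q[m,2],99) if m.any() else '')
E
python3 fin.py
```

```text
clock: 28.4
tool_pos: [0.5349, -0.3914, 0.2026]
orientation: [0.721, -0.693, 0.0, 0.001]
ft_force: [-0.1, 0.1, 0.4]
opening: 0.753
grasp_force: 0.0
wrist -0.165 -46:30 -42:30 -38:30 -34:30 -30:30 -26:30 -22:30 -18:30 -14:30 -10:30 -6:30 -2:30 2:52 6:49 10:51 14:52 18:50 22:47 26:32 30:47 34:51 38:52 42:51 46:48 50:37 54:49 58:51 62:52 66:50 70:45 74:45 78:45
wrist -0.145 -46:30 -42:30 -38:30 -34:30 -30:30 -26:30 -22:30 -18:30 -14:30 -10:30 -6:30 -2:30 2:52 6:49 10:51 14:52 18:51 22:47 26:32 30:47 34:51 38:52 42:51 46:48 50:33 54:49 58:52 62:52 66:50 70:45 74:45 78:45
wrist -0.125 -46:30 -42:30 -38:30 -34:30 -30:52 -26:52 -22:52 -18:52 -14:52 -10:52 -6:52 -2:52 2:52 6:48 10:51 14:52 18:51 22:47 26:32 30:47 34:51 38:52 42:51 46:49 50:33 54:49 58:51 62:52 66:50 70:45 74:45 78:45
wrist -0.018 -46:30 -42:30 -38:30 -34:30 -30:30 -26:30 -22:30 -18:30 -14:30 -10:30 -6:30 -2:30 2:30 6:30 10:30 14:31 18:47 22:50 26:50 30:49 34:45 38:30 42:44 46:49 50:50 54:49 58:47 62:30 66:30 70:64 74:85 78:85
wrist 0.002 -46:31 -42:31 -38:31 -34:32 -30:31 -26:30 -22:30 -18:30 -14:30 -10:30 -6:30 -2:30 2:30 6
[... 1262 characters left out ...]
 38:30 42:46 46:48 50:45 54:46 58:33 62:29 66:29 70:64 74:85 78:-
top 0.002 -46:28 -42:28 -38:32 -34:29 -30:30 -26:32 -22:31 -18:29 -14:35 -10:30 -6:31 -2:30 2:32 6:29 10:31 14:41 18:45 22:42 26:45 30:33 34:29 38:36 42:41 46:43 50:44 54:44 58:30 62:29 66:29 70:70 74:83 78:-
top 0.022 -46:30 -42:27 -38:36 -34:38 -30:30 -26:33 -22:28 -18:31 -14:28 -10:29 -6:28 -2:33 2:31 6:28 10:34 14:31 18:29 22:31 26:30 30:28 34:31 38:31 42:31 46:30 50:33 54:30 58:31 62:33 66:33 70:70 74:81 78:81
y range [[ 0.00055223 -0.27299979]
 [ 0.06459213 -0.08552192]]
0.01 [-0.18723346 -0.15473692] 0.060548011454976396
0.03 [-0.13313374 -0.10670034] 0.05254541340775594
0.05 [-0.15124958 -0.06649348] 0.0702617893656389
```

```bash
python3 -c "
from bench import order; print(order.close_job())"
```

```text
the job is handed in; nothing more can be done
None
```

I handed the job in at about 28.5 s: three spacers lie level in the scoop along the fence, the other two are on the bin floor, and the pan is wholly past the bar. One spacer fell behind the heap and jammed the first push, so I lifted it out, finished pushing, and set it back on top before the draw.

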